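# Clamp a carving panel with the two cam levers of a work-holding board

## Task

Clamp the pencilled wooden panel for carving: with one fingertip push the arm of each of the two wooden cam levers outwards, away from the other one, until both levers are tight and hold the panel flush along the fence. Let the cams do the moving: do not touch or lift the panel, whose drawing smudges, and do not grip the levers or force them. Leave the tools lying around where they are, and finish clear of everything.

Things in the scene. Friction and masses are not known exactly. Their poses are not given: they have to be found in the camera images.
- board: cork-faced work-holding board fixed on the bench, 300 (x) by 420 (y) by 18 mm. Origin: centre of its underside, on the bench top. On its -x side a fence, a bar 25 by 400 mm, stands 14 mm above the board, inner face at x = -125 mm. The lever bolts are at x = 27.4 mm, y = +90 (left) and -90 mm (right).
- panel: loose blank of pale wood, 120 (x) by 270 (y) by 24 mm, 0.43 kg, pencilled scrolls on top, lying on the board between the fence and the cam levers, 2 to 12 mm off the fence and slightly askew. Origin: centre of its underside; axes nearly as the board's. Pushed home its origin is at board x = -65 mm.
- panel_left_edge (a point): end of the panel's fence-side edge at +y, half-way up its thickness; home at board x = -125 mm
- panel_right_edge (a point): end of the panel's fence-side edge at -y, half-way up its thickness; home at board x = -125 mm
- left_cam: dark wooden cam lever, left (board's +y) one, 24 mm thick. Origin: on its bolt, at its underside, 1 mm above the board. +x runs along its straight arm: 22 mm wide up to 62 mm from the bolt, then 16 mm to the rounded end at 105 mm. Its round head (radius 24 mm, bored 11 mm off-centre) bulges towards the panel as the lever turns. The bolt head stands 6 mm over the wood.
- right_cam: dark wooden cam lever, right (board's -y) one, 24 mm thick. Origin: on its bolt, at its underside, 1 mm above the board. +x runs along its straight arm: 22 mm wide up to 62 mm from the bolt, then 16 mm to the rounded end at 105 mm. Its round head (radius 24 mm, bored 11 mm off-centre) bulges towards the panel as the lever turns. The bolt head stands 6 mm over the wood.
- left_swing (a joint): swing of the left lever, rad, starts 0 to 0.6. 0: open, arm pointing away from the fence, leaning 20 deg to the other lever. Grows counter-clockwise seen from above; at 1.92 the arm lies along the panel. The cam slides the panel to the fence, then goes tight at about 1.94: 4 to 10 N at 85 mm from the bolt brings it to 1.95-2.0, well clamped; before, 1 to 2 N turns it. Stays put.
- right_swing (a joint): swing of the right lever, rad, starts 0 to 0.6. 0: open, arm pointing away from the fence, leaning 20 deg to the other lever. Grows clockwise seen from above; at 1.92 the arm lies along the panel. The cam slides the panel to the fence, then goes tight at about 1.94: 4 to 10 N at 85 mm from the bolt brings it to 1.95-2.0, well clamped; before, 1 to 2 N turns it. Stays put.
- palm_gouge: bystander: short gouge with a bulb-shaped handle, 125 mm long, up to 32 mm wide and high, lying on the board between the two levers, its handle end near the panel and its 9 mm blade pointing away. Origin under its middle, +x towards the blade
- gouge_wide: bystander: carving gouge, 225 mm long, 29 mm handle, 20 mm blade, lying on the bench left of the board. Origin under its middle, +x towards the blade
- gouge_mid: bystander: carving gouge, 210 mm long, 29 mm dark handle, 13 mm blade, next to the wide one. Origin under its middle, +x towards the blade
- gouge_slim: bystander: carving gouge, 195 mm long, 29 mm pale handle, 8 mm blade, farthest left. Origin under its middle, +x towards the blade
- mallet: bystander: carver's mallet lying right of the board, pale square head 85 by 120 by 85 mm high, dark handle 27 mm thick, 340 mm long overall. Origin on the bench 120 mm from the head's centre, which is at +x
- oilstone: bystander: grey sharpening stone in a dark wooden base, 210 by 75 by 32 mm, beyond the board to the left. Origin: centre of its underside
- offcut: bystander: pale block of wood, 75 by 50 by 32 mm, beyond the board to the right. Origin: centre of its underside

How it is judged:
At the end, for the whole second after the job is handed in: Both levers swung at least 1.7 rad and stay tight on their own, each cam pressing the panel with more than 4 N; both ends of the panel's fence-side edge within 1.5 mm of the fence; the panel flat on the board and at rest (contact force between each of left_cam, right_cam and panel above 4 N and x of each of panel_left_edge, panel_right_edge in the frame of board below -0.1235 m and z of panel in the frame of board below 0.021 m and angle between panel's own z axis and vertical below 0.02 rad and value of joint each of left_swing, right_swing above 1.7 rad and linear speed of panel below 0.01 m/s); the robot touches nothing.
It fails at once if the robot touches the panel (more than 1.5 N) (contact force between the arm and panel above 1.5 N).
It fails at once if the fingers touch the panel (more than 1.5 N) (contact force between the fingers and panel above 1.5 N).
It fails at once if the panel is lifted or tipped off the board (z of panel in the frame of board above 0.024 m or angle between panel's own z axis and vertical above 0.08 rad).
It fails at once if a lever is gripped or forced (more than 35 N of finger contact) (contact force between the fingers and left_cam above 35 N or contact force between the fingers and right_cam above 35 N).
It fails at once if a tool or block lying around is moved by more than 15 mm (distance of any of palm_gouge, gouge_wide, gouge_mid, gouge_slim, mallet, oilstone, offcut from where it was at the start of the episode above 0.015 m).
It also fails if it takes over 64 s, if anything falls off the work surface, if the arm or the gripper's body presses on something with over 40 N, if the wrist force passes 120 N, or if a joint passes its speed limit or range.

## Robot

A 6-joint arm with a two-finger parallel gripper is mounted at the origin on the work surface. World frame = base frame: x ahead of the robot, y to its left, z up, the work surface at z = 0. Lengths are in m, angles in rad, forces in N, time in s.
With the tool pointing down it reaches from about 0.275 to 0.825 m from the base axis. Payload 5.2 kg.
Tool frame: the origin (TCP) lies where the fingers leave the gripper's body, on its centre line; the fingertips stand 84 mm ahead of it and the grasp point (between the pads) lies 65 mm ahead of it (env.grip_point_offset is the distance from the TCP to the grasp point, in m); z points along the fingers, y is the line along which they close (so a half turn about z gives the same grasp; the last joint's range is limited). The gripper opens to 93 mm and grips with 3 to 60 N. Pads are 15 mm wide; open, the fingers measure 128 mm over their backs; the gripper's body (75 mm by 188 mm) begins 65 mm behind the grasp point.
Start: joints at [-1.425, 0.259, 1.535, -0, 1.348, -0.203], TCP at [0.188, -0.517, 0.303] pointing down, gripper open.
Joint ranges: [-3.14, 3.14], [-0.91, 2.08], [0.19, 2.58], [-1.22, 4.36], [0.22, 2.71], [-3.12, 3.12]. Speed limits (rad/s): [2.57, 2.57, 3.14, 3.14, 3.14, 3.14].

## Interface

Orientations are given as a rotation vector (axis times angle).
In Python, from plant import monitor, eyes, job, env gives the robot as it stands.
- The arm moves only by the tool send_rows, never from a script. Its argument "targets" is a list of rows, each an object of numbers: "rx", "ry", "rz": the turn, a rotation vector about the tool's x, y, z in degrees; "tx", "ty", "tz": the shift along the tool's x, y, z in m; "jaw": the finger opening in m, from 0 to 0.093. A call has 1 to 20 rows; each row shifts and turns the commanded pose from where the row before left it, along the tool's axes as they then stand; what a row does not reach is not made up. A row lasts 1/12 s, in which the tool goes at most 41.7 mm and 7.16 degrees, less where a joint would pass 70% of its speed; a pose out of reach is approached as far as the arm can. A call is refused whole if a number of a shift passes 0.0417 or a number of a turn 7.16, either way. A call with a gripper value outside its range is refused whole. The fingers move at their own pace and stop on an object; "force" is the grip in N (left out, the last holds). Time passes only in rows, so rows that do not move let the fingers close. It gives the time, the measured TCP pose, the force, the opening and the grip force at its end, in the units of the state.
- monitor.get_obs(): the state, without advancing time (a new reading comes with each control period).
- eyes.read_camera(name): name is "scene" or "top"; returns (picture, depth): 384x512x3 uint8, red, green, blue; 384x512 float32, m along the optical axis (not along the pixel's ray), 0 where there is no reading.
- eyes.camera_params(name): a dict with "fx", "fy", "cx", "cy" (pixels), "k1" (the pictures are not rectified: a ray, as slopes to the right and down, at radius r is drawn at 1 + k1 r^2 times it, then the intrinsics apply), "world_from_camera" (4x4, takes a point from camera to world coordinates). Camera axes: x right, y down, z forward; pixel columns grow to the right and rows downward; lengths in m; the calibration is good to about 2 mm. A picture is of the moment at which its call begins. camera_params takes no time and is no camera call.
- job.job_done(): hands the job in; it is judged then, once.
The state is a dict: "time": time; "joint_positions": joint angles; "qvel": joint speeds; "tau": joint torques, N m; "eef_pos": TCP position; "ee_rot": TCP orientation; "ft_force": force on the tool from outside, world axes, zero at the start; "torque": the same for the moment, N m; "opening": opening from 0.0 (shut) to 1.0 (fully open); "grasp_force": force on a finger pad.
Only numpy, scipy, OpenCV 4.12 (cv2) and the standard library are available. Lean on these libraries where they do the work, as an engineer would, in place of code of your own. Each camera call takes 0.05 s, during which the arm holds its last target. There are 200 camera calls.

## Working session

There is one attempt and no reset: what is moved stays moved. The work goes in short steps, Python scripts to look and compute and a tool call to move; the robot and the scene stay as the last step left them, time stands still between calls to the robot, and variables do not carry over. Pictures are saved under pics/ and viewed, at most 10 in all, crops included, and the job is handed in when it is done.

Besides the shell and the picture viewer there is one more tool, called after "Emit:" as name([rows], argument=value, ...), one row to a line, values as JSON. send_rows: Moves the arm, as the interface text tells. Its arguments: {"type":"object","properties":{"targets":{"type":"array"},"force":{"type":"number"}},"required":["targets"]}

```bash
mkdir -p pics; ls; python3 - <<'E'
from plant import monitor, eyes, job, env
import cv2, numpy as np
for n in ("top","scene"):
    p,d=eyes.read_camera(n); cv2.imwrite(f"pics/{n}0.png",cv2.resize(p[:,:,::-1],(800,600),interpolation=cv2.INTER_CUBIC)); np.save(f"{n}_d.npy",d)
    c=eyes.camera_params(n); print(n,{k:(np.round(v,3).tolist() if k=="world_from_camera" else v) for k,v in c.items()})
print(monitor.get_obs())
E
```

```text
pics
top {'fx': 349.3783340595127, 'fy': 349.3783340595127, 'cx': 256.35829561267894, 'cy': 196.30687651525704, 'k1': -0.07249263866353074, 'world_from_camera': [[0.159, -0.961, 0.228, 0.398], [-0.987, -0.156, 0.031, 0.05], [0.005, -0.23, -0.973, 0.951], [0.0, 0.0, 0.0, 1.0]]}
scene {'fx': 494.5273805676641, 'fy': 494.5273805676641, 'cx': 256.34041788183504, 'cy': 198.5877264892834, 'k1': -0.12400492433622858, 'world_from_camera': [[0.865, 0.437, -0.247, 1.009], [0.502, -0.748, 0.435, -0.664], [0.005, -0.5, -0.866, 1.501], [0.0, 0.0, 0.0, 1.0]]}
{'time': 0.1, 'joint_positions': array([-1.42480374e+00,  2.59270270e-01,  1.53592639e+00, -3.24671467e-05,
        1.34798590e+00, -2.02806415e-01]), 'qvel': array([ 3.59777047e-04, -6.67483098e-04, -2.72301163e-03,  4.52850612e-05,
       -5.10460535e-05, -2.32672638e-03]), 'tau': array([ 1.46715982e-03, -4.38211262e+01, -2.84642386e+01,  7.19986903e-02,
        3.63695039e-02, -5.30454076e-05]), 'eef_pos': array([ 0.18793351, -0.5165387 ,  0.30201961]), 'ee_rot': array([-3.09236955e+00, -5.44854241e-01, -2.12144145e-05]), 'ft_force': array([ 0.09456869, -0.73033918,  0.26987926]), 'torque': array([-0.02750771, -0.00936416, -0.02405472]), 'grasp_force': 0.0, 'opening': 0.9992277569077218}
```

View pics/top0.png

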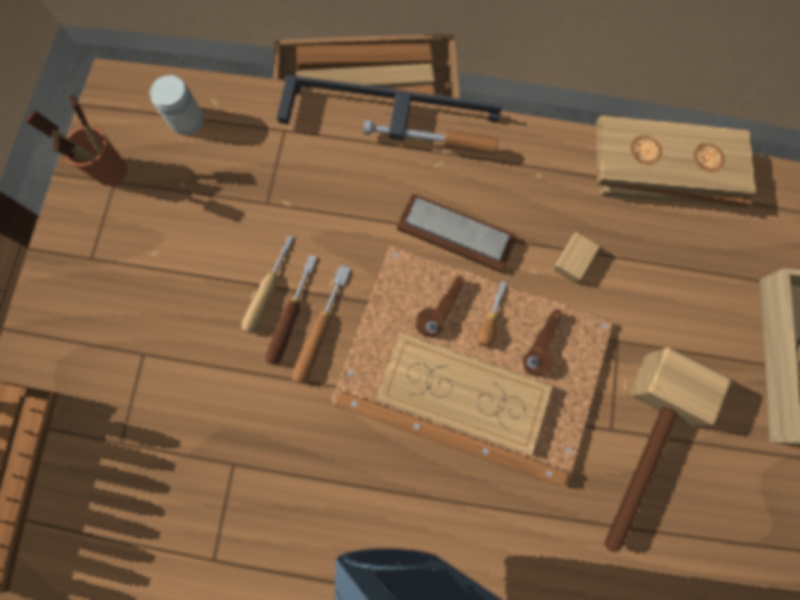

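The top view shows the board (corners about 390,250 / 615,322 / 570,485 / 335,402 in the 800x600 picture), lever bolts near (432,326) and (534,362), arm ends near (460,282) and (556,314), and the palm gouge between them. I'll enlarge a crop.

```bash
python3 - <<'E'
from plant import monitor, eyes, job, env
import cv2, numpy as np
p=np.mean([eyes.read_camera("top")[0].astype(float) for _ in range(3)],0).astype(np.uint8)
c=p[150:315,208:400]
cv2.imwrite("pics/crop1.png",cv2.resize(c[:,:,::-1],(576+192,165*4),interpolation=cv2.INTER_CUBIC)[:600])
E
```

```text
(no output)
```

View pics/crop1.png

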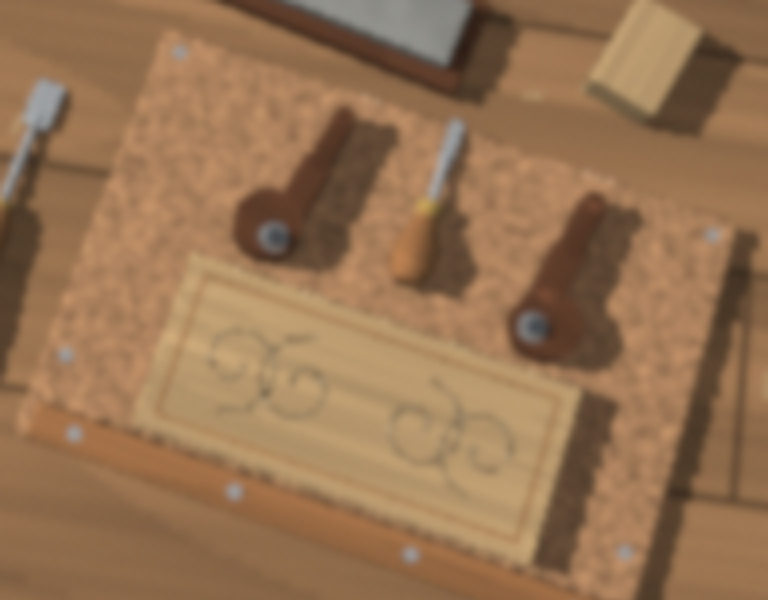

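Crop (4x, offset 208,150): left bolt (275,237), tip (346,108); right bolt (533,326), tip (597,197); board far corners (168,32), (735,230); palm gouge from (408,285) to (457,122); panel corners (193,256), (580,387), (530,567).

```bash
cat > h.py <<'E'
from plant import monitor, eyes, job, env
import cv2, numpy as np
from scipy.spatial.transform import Rotation as R
def pix2w(u,v,z,cam="top"):
    c=eyes.camera_params(cam); T=np.array(c["world_from_camera"])
    a=np.array([(u-c["cx"])/c["fx"],(v-c["cy"])/c["fy"]]); s=a.copy()
    for _ in range(20): s=a/(1+c["k1"]*(s@s))
    d=T[:3,:3]@np.r_[s,1]; return T[:3,3]+d*(z-T[2,3])/d[2]
def crop(u,v,z): return pix2w(208+(u+.5)/4-.5,150+(v+.5)/4-.5,z)
E
python3 - <<'E'
from h import *
P=dict(lb=(275,237,.049),lt=(346,108,.043),rb=(533,326,.049),rt=(597,197,.043),c1=(168,32,.018),c2=(735,230,.018),ph=(408,285,.016),pt=(457,122,.01),p1=(193,256,.042),p2=(580,387,.042),p3=(530,567,.042),p4=(137,405,.042))
W={k:crop(*v)[:2] for k,v in P.items()}
lb,rb=W["lb"],W["rb"]; ey=lb-rb; print("boltdist",np.linalg.norm(ey)); ey/=np.linalg.norm(ey); ex=np.array([ey[1],-ey[0]])
o=(lb+rb)/2-27.4e-3*ex; print("board o",o,"yaw",np.degrees(np.arctan2(ex[1],ex[0])))
for k,v in W.items(): print(k,v.round(4),"board",((v-o)@ex).round(4),((v-o)@ey).round(4))
for a,b in (("lb","lt"),("rb","rt")):
    d=W[b]-W[a]; print(a,np.linalg.norm(d),np.degrees(np.arctan2(d@ey,d@ex)))
E
```

```text
boltdist 0.17776052213624777
board o [ 0.54067962 -0.06110751] yaw -10.267706807686091
lb [0.5835 0.0215] board 0.0274 0.0889
lt [ 0.6805 -0.0133] board 0.129 0.072
rb [ 0.5518 -0.1534] board 0.0274 -0.0889
rt [ 0.6462 -0.1885] board 0.1266 -0.1065
c1 [0.7234 0.1164] board 0.1482 0.2072
c2 [ 0.6452 -0.2928] board 0.1442 -0.2093
ph [ 0.5719 -0.0735] board 0.0329 -0.0067
pt [ 0.6932 -0.0941] board 0.156 -0.0052
p1 [0.5636 0.0729] board -0.0013 0.1359
p2 [ 0.518  -0.1899] board 0.0007 -0.1308
p3 [ 0.3996 -0.1701] board -0.1194 -0.1324
p4 [0.4614 0.093 ] board -0.1055 0.1375
lb 0.1030350622062754 -9.437134469326741
rb 0.10071871350826826 -10.103821832316193
```

```bash
cat >> h.py <<'E'
O=np.array([.5407,-.0611]); YAW=-10.27; 
BOLT={"L":np.array([.5835,.0215]),"R":np.array([.5518,-.1534])}
def goal(side,phi,gap,z=.108,r=.084):
    """phi: arm angle in board frame (deg); gap: finger face to arm. Prints shift in present tool axes and turn rz."""
    ps=np.radians(phi+YAW); a=np.array([np.cos(ps),np.sin(ps)]); n=np.array([-a[1],a[0]])
    s=-1 if side=="L" else 1
    p=np.r_[BOLT[side]+r*a+s*(.0155+gap)*n,z]
    o=monitor.get_obs(); Rt=R.from_rotvec(o["ee_rot"]); x=Rt.as_matrix()[:,0]
    yaw=np.degrees(np.arctan2(x[1],x[0])); dy=(phi+YAW+90-yaw+180)%360-180
    print("world goal",p.round(4),"shift tool",Rt.inv().apply(p-o["eef_pos"]).round(4),"rz",round(-dy,2),"yaw now",yaw.round(2))
def arc(side,dphi,gap=0,r=.084):
    "per-row tool shift for a turn of dphi deg about the bolt"
    s=-1 if side=="L" else 1; c=np.array([s*(.0155+gap),r]) # tool x=n, y=a
    t=np.radians(dphi); d=R.from_rotvec([0,0,t]).as_matrix()[:2,:2]
    # in (a,n): 
    v=np.array([r,s*(.0155+gap)]); w=d@v-v
    print("row: tx",w[1].round(5),"ty",w[0].round(5),"rz",-dphi)
E
python3 - <<'E'
from h import *
goal("R",-10.1,.010,.2); goal("L",-9.4,.010,.2)
arc("R",-4); arc("L",4)
E
```

```text
world goal [ 0.6394 -0.1587  0.2   ] shift tool [ 0.5466 -0.182   0.1026] rz -49.64 yaw now 19.99
world goal [ 0.654  -0.0308  0.2   ] shift tool [ 0.604  -0.2973  0.1027] rz -50.34 yaw now 19.99
row: tx -0.0059 ty 0.00088 rz 4
row: tx 0.0059 ty 0.00088 rz -4
```

Emit:
send_rows([
  {"tx": 0.0273, "ty": -0.0091, "jaw": 0},
  {"tx": 0.0273, "ty": -0.0091, "jaw": 0},
  {"tx": 0.0273, "ty": -0.0091, "jaw": 0},
  {"tx": 0.0273, "ty": -0.0091, "jaw": 0},
  {"tx": 0.0273, "ty": -0.0091, "jaw": 0},
  {"tx": 0.0273, "ty": -0.0091, "jaw": 0},
  {"tx": 0.0273, "ty": -0.0091, "jaw": 0},
  {"tx": 0.0273, "ty": -0.0091, "jaw": 0},
  {"tx": 0.0273, "ty": -0.0091, "jaw": 0},
  {"tx": 0.0273, "ty": -0.0091, "jaw": 0},
  {"tx": 0.0273, "ty": -0.0091, "tz": 0.01},
  {"tx": 0.0273, "ty": -0.0091, "tz": 0.01},
  {"tx": 0.0273, "ty": -0.0091, "tz": 0.01},
  {"tx": 0.0273, "ty": -0.0091, "tz": 0.01},
  {"tx": 0.0273, "ty": -0.0091, "tz": 0.01},
  {"tx": 0.0273, "ty": -0.0091, "tz": 0.01},
  {"tx": 0.0273, "ty": -0.0091, "tz": 0.01},
  {"tx": 0.0273, "ty": -0.0091, "tz": 0.01},
  {"tx": 0.0273, "ty": -0.0091, "tz": 0.01},
  {"tx": 0.0273, "ty": -0.0091, "tz": 0.01},
], force=20)

```text
invalid input at $.targets[0]: expected keys rx, ry, rz, tx, ty, tz, jaw
```

Emit:
send_rows([
  {"rz": -5},
  {"rz": -5},
  {"rz": -5},
  {"rz": -5},
  {"rz": -5},
  {"rz": -5},
  {"rz": -5},
  {"rz": -5},
  {"rz": -5},
  {"rz": -5},
  {},
  {},
])

```text
invalid input at $.targets[0]: expected keys rx, ry, rz, tx, ty, tz, jaw
```

```bash
python3 - <<'E'
from h import *
goal("R",-10.1,.010); o=monitor.get_obs(); print(o["ft_force"],o["opening"],o["time"])
p=eyes.read_camera("scene")[0]; cv2.imwrite("pics/s1.png",cv2.resize(p[60:340,130:500][:,:,::-1],(740,560),interpolation=cv2.INTER_CUBIC))
E
```

```text
world goal [ 0.6394 -0.1587  0.108 ] shift tool [ 0.5466 -0.182   0.1946] rz -49.64 yaw now 19.99
[ 0.11141275 -0.13170335  1.07545875] 1.0000557148934377 0.25
```

View pics/s1.png

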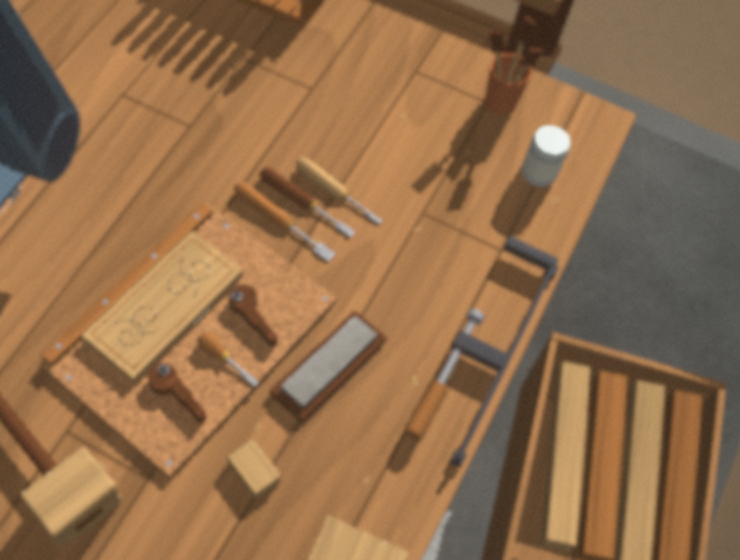

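The moves were refused (all keys are required); the scene view shows the board with both levers open (bolts at 237,295 and 163,372) and nothing has moved.

Emit:
send_rows([
  {"tx": 0.0364, "ty": -0.0121, "tz": 0, "rx": 0, "ry": 0, "rz": 0, "jaw": 0},
  {"tx": 0.0364, "ty": -0.0121, "tz": 0, "rx": 0, "ry": 0, "rz": 0, "jaw": 0},
  {"tx": 0.0364, "ty": -0.0121, "tz": 0, "rx": 0, "ry": 0, "rz": 0, "jaw": 0},
  {"tx": 0.0364, "ty": -0.0121, "tz": 0, "rx": 0, "ry": 0, "rz": 0, "jaw": 0},
  {"tx": 0.0364, "ty": -0.0121, "tz": 0, "rx": 0, "ry": 0, "rz": 0, "jaw": 0},
  {"tx": 0.0364, "ty": -0.0121, "tz": 0, "rx": 0, "ry": 0, "rz": 0, "jaw": 0},
  {"tx": 0.0364, "ty": -0.0121, "tz": 0, "rx": 0, "ry": 0, "rz": 0, "jaw": 0},
  {"tx": 0.0364, "ty": -0.0121, "tz": 0, "rx": 0, "ry": 0, "rz": 0, "jaw": 0},
  {"tx": 0.0364, "ty": -0.0121, "tz": 0, "rx": 0, "ry": 0, "rz": 0, "jaw": 0},
  {"tx": 0.0364, "ty": -0.0121, "tz": 0, "rx": 0, "ry": 0, "rz": 0, "jaw": 0},
  {"tx": 0.0364, "ty": -0.0121, "tz": 0.02, "rx": 0, "ry": 0, "rz": 0, "jaw": 0},
  {"tx": 0.0364, "ty": -0.0121, "tz": 0.02, "rx": 0, "ry": 0, "rz": 0, "jaw": 0},
  {"tx": 0.0364, "ty": -0.0121, "tz": 0.02, "rx": 0, "ry": 0, "rz": 0, "jaw": 0},
  {"tx": 0.0364, "ty": -0.0121, "tz": 0.02, "rx": 0, "ry": 0, "rz": 0, "jaw": 0},
  {"tx": 0.0364, "ty": -0.0121, "tz": 0.02, "rx": 0, "ry": 0, "rz": 0, "jaw": 0},
], force=20)

```text
time: 1.55
eef_pos: [0.6348, -0.1626, 0.2055]
ee_rot: [3.094, 0.545, 0.0]
ft_force: [0.5, -0.9, 0.5]
opening: 0.014
grasp_force: 0.0
```

Emit:
send_rows([
  {"tx": 0, "ty": 0, "tz": 0, "rx": 0, "ry": 0, "rz": -5, "jaw": 0},
  {"tx": 0, "ty": 0, "tz": 0, "rx": 0, "ry": 0, "rz": -5, "jaw": 0},
  {"tx": 0, "ty": 0, "tz": 0, "rx": 0, "ry": 0, "rz": -5, "jaw": 0},
  {"tx": 0, "ty": 0, "tz": 0, "rx": 0, "ry": 0, "rz": -5, "jaw": 0},
  {"tx": 0, "ty": 0, "tz": 0, "rx": 0, "ry": 0, "rz": -5, "jaw": 0},
  {"tx": 0, "ty": 0, "tz": 0, "rx": 0, "ry": 0, "rz": -5, "jaw": 0},
  {"tx": 0, "ty": 0, "tz": 0, "rx": 0, "ry": 0, "rz": -5, "jaw": 0},
  {"tx": 0, "ty": 0, "tz": 0, "rx": 0, "ry": 0, "rz": -5, "jaw": 0},
  {"tx": 0, "ty": 0, "tz": 0, "rx": 0, "ry": 0, "rz": -5, "jaw": 0},
  {"tx": 0, "ty": 0, "tz": 0, "rx": 0, "ry": 0, "rz": -4.6, "jaw": 0},
  {"tx": 0, "ty": 0, "tz": 0, "rx": 0, "ry": 0, "rz": 0, "jaw": 0},
  {"tx": 0, "ty": 0, "tz": 0, "rx": 0, "ry": 0, "rz": 0, "jaw": 0},
])

```text
time: 2.55
eef_pos: [0.6335, -0.1641, 0.2063]
ee_rot: [-2.582, -1.789, 0.0]
ft_force: [-0.4, -0.5, -0.5]
opening: 0.002
grasp_force: 0.0
```

```bash
python3 - <<'E'
from h import *
goal("R",-10.1,.010); o=monitor.get_obs(); print(o["ft_force"],o["opening"],o["time"])
p=eyes.read_camera("scene")[0]; cv2.imwrite("pics/s2.png",cv2.resize(p[120:320,130:330][:,:,::-1],(600,600),interpolation=cv2.INTER_CUBIC))
E
```

```text
world goal [ 0.6394 -0.1587  0.108 ] shift tool [0.0071 0.0037 0.0983] rz -0.19 yaw now 69.44
[-0.40998786 -0.53569854 -0.45752017] 0.0022898581839102664 2.55
```

View pics/s2.png

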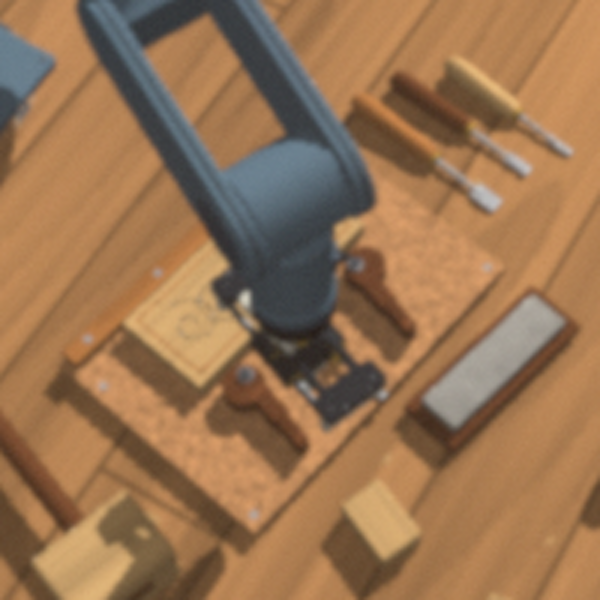

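The gripper stands between the levers at (340,370), body along the lever direction; the right lever is clear at (270,405). Correct sideways, then descend.

Emit:
send_rows([
  {"tx": 0.008, "ty": 0.004, "tz": 0, "rx": 0, "ry": 0, "rz": 0, "jaw": 0},
  {"tx": 0, "ty": 0, "tz": 0.02, "rx": 0, "ry": 0, "rz": 0, "jaw": 0},
  {"tx": 0, "ty": 0, "tz": 0.02, "rx": 0, "ry": 0, "rz": 0, "jaw": 0},
  {"tx": 0, "ty": 0, "tz": 0.02, "rx": 0, "ry": 0, "rz": 0, "jaw": 0},
  {"tx": 0, "ty": 0, "tz": 0.02, "rx": 0, "ry": 0, "rz": 0, "jaw": 0},
  {"tx": 0, "ty": 0, "tz": 0.018, "rx": 0, "ry": 0, "rz": 0, "jaw": 0},
  {"tx": 0, "ty": 0, "tz": 0, "rx": 0, "ry": 0, "rz": 0, "jaw": 0},
  {"tx": 0, "ty": 0, "tz": 0, "rx": 0, "ry": 0, "rz": 0, "jaw": 0},
  {"tx": 0, "ty": 0, "tz": 0, "rx": 0, "ry": 0, "rz": 0, "jaw": 0},
])

```text
time: 3.35
eef_pos: [0.6409, -0.158, 0.1095]
ee_rot: [2.579, 1.791, 0.001]
ft_force: [0.9, 0.8, 0.2]
opening: 0.007
grasp_force: 0.0
```

```bash
python3 - <<'E'
from h import *
goal("R",-10.1,0); arc("R",-5); print(monitor.get_obs()["ft_force"])
E
```

```text
world goal [ 0.6359 -0.1681  0.108 ] shift tool [-0.0113 -0.0011  0.0015] rz -0.07 yaw now 69.56
row: tx -0.00738 ty 0.00103 rz 5
[0.88353491 0.75328481 0.20324366]
```

Emit:
send_rows([
  {"tx": -0.0057, "ty": 0, "tz": 0.001, "rx": 0, "ry": 0, "rz": 0, "jaw": 0},
  {"tx": -0.0057, "ty": -0.001, "tz": 0, "rx": 0, "ry": 0, "rz": 0, "jaw": 0},
  {"tx": -0.0059, "ty": 0.0009, "tz": 0, "rx": 0, "ry": 0, "rz": 4, "jaw": 0},
  {"tx": -0.0059, "ty": 0.0009, "tz": 0, "rx": 0, "ry": 0, "rz": 4, "jaw": 0},
  {"tx": -0.0059, "ty": 0.0009, "tz": 0, "rx": 0, "ry": 0, "rz": 4, "jaw": 0},
  {"tx": -0.0059, "ty": 0.0009, "tz": 0, "rx": 0, "ry": 0, "rz": 4, "jaw": 0},
  {"tx": -0.0059, "ty": 0.0009, "tz": 0, "rx": 0, "ry": 0, "rz": 4, "jaw": 0},
  {"tx": -0.0059, "ty": 0.0009, "tz": 0, "rx": 0, "ry": 0, "rz": 4, "jaw": 0},
])

```text
time: 4.02
eef_pos: [0.6225, -0.2023, 0.1088]
ee_rot: [2.897, 1.21, 0.003]
ft_force: [0.9, 1.0, 0.6]
opening: -0.0
grasp_force: 0.8
```

Emit:
send_rows([
  {"tx": -0.0059, "ty": 0.0009, "tz": 0, "rx": 0, "ry": 0, "rz": 4, "jaw": 0},
  {"tx": -0.0059, "ty": 0.0009, "tz": 0, "rx": 0, "ry": 0, "rz": 4, "jaw": 0},
  {"tx": -0.0059, "ty": 0.0009, "tz": 0, "rx": 0, "ry": 0, "rz": 4, "jaw": 0},
  {"tx": -0.0059, "ty": 0.0009, "tz": 0, "rx": 0, "ry": 0, "rz": 4, "jaw": 0},
  {"tx": -0.0059, "ty": 0.0009, "tz": 0, "rx": 0, "ry": 0, "rz": 4, "jaw": 0},
])

```text
time: 4.43
eef_pos: [0.6019, -0.2238, 0.1088]
ee_rot: [3.064, 0.689, 0.004]
ft_force: [2.3, 0.6, -0.1]
opening: 0.006
grasp_force: 0.8
```

```bash
python3 - <<'E'
from h import *
goal("R",-54.1,0); print(monitor.get_obs()["ft_force"])
E
```

```text
world goal [ 0.6021 -0.2224  0.108 ] shift tool [ 0.0008 -0.0011  0.0008] rz -0.29 yaw now 25.34
[ 2.30390109  0.62791788 -0.14347809]
```

Emit:
send_rows([
  {"tx": -0.0059, "ty": 0.0009, "tz": 0, "rx": 0, "ry": 0, "rz": 4, "jaw": 0},
  {"tx": -0.0059, "ty": 0.0009, "tz": 0, "rx": 0, "ry": 0, "rz": 4, "jaw": 0},
  {"tx": -0.0059, "ty": 0.0009, "tz": 0, "rx": 0, "ry": 0, "rz": 4, "jaw": 0},
  {"tx": -0.0059, "ty": 0.0009, "tz": 0, "rx": 0, "ry": 0, "rz": 4, "jaw": 0},
  {"tx": -0.0059, "ty": 0.0009, "tz": 0, "rx": 0, "ry": 0, "rz": 4, "jaw": 0},
  {"tx": -0.0059, "ty": 0.0009, "tz": 0, "rx": 0, "ry": 0, "rz": 4, "jaw": 0},
  {"tx": -0.0059, "ty": 0.0009, "tz": 0, "rx": 0, "ry": 0, "rz": 4, "jaw": 0},
])

```text
time: 5.02
eef_pos: [0.5637, -0.2392, 0.1088]
ee_rot: [3.14, -0.073, 0.005]
ft_force: [2.9, 2.2, 0.3]
opening: 0.007
grasp_force: 1.2
```

```bash
python3 - <<'E'
from h import *
goal("R",-82.1,0); print(monitor.get_obs()["ft_force"])
p=eyes.read_camera("scene")[0]; cv2.imwrite("pics/s3.png",cv2.resize(p[160:320,130:330][:,:,::-1],(750,600),interpolation=cv2.INTER_CUBIC))
E
```

```text
world goal [ 0.5638 -0.238   0.108 ] shift tool [ 0.     -0.0012  0.0008] rz -0.3 yaw now -2.67
[2.89014542 2.24803135 0.25912689]
```

View pics/s3.png

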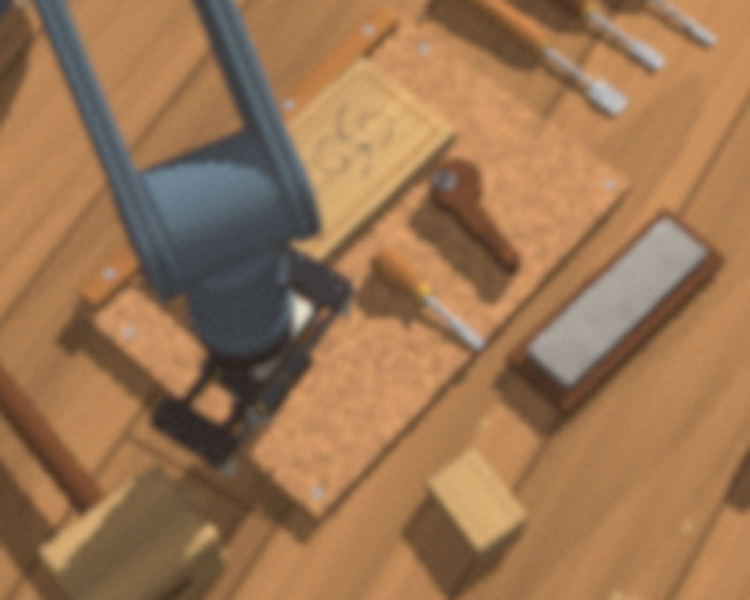

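The right lever has followed (it is now hidden under the gripper); the gouge at (430,295) and left lever are unmoved. Back off, lift, and go to the left lever.

Emit:
send_rows([
  {"tx": 0.01, "ty": 0, "tz": 0, "rx": 0, "ry": 0, "rz": 0, "jaw": 0},
  {"tx": 0.01, "ty": 0, "tz": 0, "rx": 0, "ry": 0, "rz": 0, "jaw": 0},
  {"tx": 0, "ty": 0, "tz": -0.03, "rx": 0, "ry": 0, "rz": 0, "jaw": 0},
  {"tx": 0, "ty": 0, "tz": -0.03, "rx": 0, "ry": 0, "rz": 0, "jaw": 0},
  {"tx": 0, "ty": 0, "tz": -0.03, "rx": 0, "ry": 0, "rz": 0, "jaw": 0},
  {"tx": 0, "ty": 0, "tz": 0, "rx": 0, "ry": 0, "rz": -7, "jaw": 0},
  {"tx": 0, "ty": 0, "tz": 0, "rx": 0, "ry": 0, "rz": -7, "jaw": 0},
  {"tx": 0, "ty": 0, "tz": 0, "rx": 0, "ry": 0, "rz": -7, "jaw": 0},
  {"tx": 0, "ty": 0, "tz": 0, "rx": 0, "ry": 0, "rz": -7, "jaw": 0},
  {"tx": 0, "ty": 0, "tz": 0, "rx": 0, "ry": 0, "rz": -7, "jaw": 0},
  {"tx": 0, "ty": 0, "tz": 0, "rx": 0, "ry": 0, "rz": -7, "jaw": 0},
  {"tx": 0, "ty": 0, "tz": 0, "rx": 0, "ry": 0, "rz": -7, "jaw": 0},
  {"tx": 0, "ty": 0, "tz": 0, "rx": 0, "ry": 0, "rz": -7, "jaw": 0},
  {"tx": 0, "ty": 0, "tz": 0, "rx": 0, "ry": 0, "rz": -7, "jaw": 0},
  {"tx": 0, "ty": 0, "tz": 0, "rx": 0, "ry": 0, "rz": -7, "jaw": 0},
  {"tx": 0, "ty": 0, "tz": 0, "rx": 0, "ry": 0, "rz": -3, "jaw": 0},
  {"tx": 0, "ty": 0, "tz": 0, "rx": 0, "ry": 0, "rz": 0, "jaw": 0},
])

```text
time: 6.48
eef_pos: [0.5831, -0.2399, 0.1983]
ee_rot: [2.561, 1.818, 0.0]
ft_force: [-0.4, 0.2, 0.2]
opening: 0.004
grasp_force: 0.0
```

```bash
python3 - <<'E'
from h import *
goal("L",-9.4,0.010)
E
```

```text
world goal [ 0.654  -0.0308  0.108 ] shift tool [ 0.2208 -0.0021  0.0901] rz 0.41 yaw now 70.74
```

Emit:
send_rows([
  {"tx": 0.0315, "ty": 0, "tz": 0, "rx": 0, "ry": 0, "rz": 0.4, "jaw": 0},
  {"tx": 0.0315, "ty": 0, "tz": 0, "rx": 0, "ry": 0, "rz": 0, "jaw": 0},
  {"tx": 0.0315, "ty": 0, "tz": 0, "rx": 0, "ry": 0, "rz": 0, "jaw": 0},
  {"tx": 0.0315, "ty": 0, "tz": 0, "rx": 0, "ry": 0, "rz": 0, "jaw": 0},
  {"tx": 0.0315, "ty": 0, "tz": 0, "rx": 0, "ry": 0, "rz": 0, "jaw": 0},
  {"tx": 0.0315, "ty": 0, "tz": 0, "rx": 0, "ry": 0, "rz": 0, "jaw": 0},
  {"tx": 0.0315, "ty": -0.002, "tz": 0, "rx": 0, "ry": 0, "rz": 0, "jaw": 0},
  {"tx": 0, "ty": 0, "tz": 0, "rx": 0, "ry": 0, "rz": 0, "jaw": 0},
  {"tx": 0, "ty": 0, "tz": 0, "rx": 0, "ry": 0, "rz": 0, "jaw": 0},
  {"tx": 0, "ty": 0, "tz": 0.02, "rx": 0, "ry": 0, "rz": 0, "jaw": 0},
  {"tx": 0, "ty": 0, "tz": 0.02, "rx": 0, "ry": 0, "rz": 0, "jaw": 0},
])

```text
time: 7.4
eef_pos: [0.6567, -0.0326, 0.159]
ee_rot: [2.569, 1.802, 0.004]
ft_force: [-0.7, -0.2, -0.3]
opening: 0.005
grasp_force: 0.0
```

```bash
python3 - <<'E'
from h import *
goal("L",-9.4,0.010)
E
```

```text
world goal [ 0.654  -0.0308  0.108 ] shift tool [ 0.0008 -0.0034  0.0509] rz -0.22 yaw now 70.11
```

Emit:
send_rows([
  {"tx": 0, "ty": -0.003, "tz": 0.02, "rx": 0, "ry": 0, "rz": -0.2, "jaw": 0},
  {"tx": 0, "ty": 0, "tz": 0.02, "rx": 0, "ry": 0, "rz": 0, "jaw": 0},
  {"tx": 0, "ty": 0, "tz": 0.01, "rx": 0, "ry": 0, "rz": 0, "jaw": 0},
  {"tx": 0, "ty": 0, "tz": 0, "rx": 0, "ry": 0, "rz": 0, "jaw": 0},
  {"tx": 0, "ty": 0, "tz": 0, "rx": 0, "ry": 0, "rz": 0, "jaw": 0},
  {"tx": 0.005, "ty": 0, "tz": 0, "rx": 0, "ry": 0, "rz": 0, "jaw": 0},
  {"tx": 0.005, "ty": 0, "tz": 0, "rx": 0, "ry": 0, "rz": 0, "jaw": 0},
  {"tx": 0.0059, "ty": 0.0009, "tz": 0, "rx": 0, "ry": 0, "rz": -4, "jaw": 0},
  {"tx": 0.0059, "ty": 0.0009, "tz": 0, "rx": 0, "ry": 0, "rz": -4, "jaw": 0},
  {"tx": 0.0059, "ty": 0.0009, "tz": 0, "rx": 0, "ry": 0, "rz": -4, "jaw": 0},
  {"tx": 0.0059, "ty": 0.0009, "tz": 0, "rx": 0, "ry": 0, "rz": -4, "jaw": 0},
  {"tx": 0.0059, "ty": 0.0009, "tz": 0, "rx": 0, "ry": 0, "rz": -4, "jaw": 0},
  {"tx": 0.0059, "ty": 0.0009, "tz": 0, "rx": 0, "ry": 0, "rz": -4, "jaw": 0},
])

```text
time: 8.48
eef_pos: [0.6686, 0.0134, 0.1091]
ee_rot: [2.128, 2.307, 0.002]
ft_force: [-0.6, -2.7, 0.6]
opening: 0.007
grasp_force: 0.8
```

```bash
python3 - <<'E'
from h import *
goal("L",14.6,0.0)
E
```

```text
world goal [0.6684 0.0124 0.108 ] shift tool [-0.001  -0.0002  0.0011] rz 0.28 yaw now 94.61
```

Emit:
send_rows([
  {"tx": 0.0059, "ty": 0.0009, "tz": 0, "rx": 0, "ry": 0, "rz": -4, "jaw": 0},
  {"tx": 0.0059, "ty": 0.0009, "tz": 0, "rx": 0, "ry": 0, "rz": -4, "jaw": 0},
  {"tx": 0.0059, "ty": 0.0009, "tz": 0, "rx": 0, "ry": 0, "rz": -4, "jaw": 0},
  {"tx": 0.0059, "ty": 0.0009, "tz": 0, "rx": 0, "ry": 0, "rz": -4, "jaw": 0},
  {"tx": 0.0059, "ty": 0.0009, "tz": 0, "rx": 0, "ry": 0, "rz": -4, "jaw": 0},
  {"tx": 0.0059, "ty": 0.0009, "tz": 0, "rx": 0, "ry": 0, "rz": -4, "jaw": 0},
  {"tx": 0.0059, "ty": 0.0009, "tz": 0, "rx": 0, "ry": 0, "rz": -4, "jaw": 0},
  {"tx": 0.0059, "ty": 0.0009, "tz": 0, "rx": 0, "ry": 0, "rz": -4, "jaw": 0},
  {"tx": 0.0059, "ty": 0.0009, "tz": 0, "rx": 0, "ry": 0, "rz": -4, "jaw": 0},
  {"tx": 0.0059, "ty": 0.0009, "tz": 0, "rx": 0, "ry": 0, "rz": -4, "jaw": 0},
])

```text
time: 9.32
eef_pos: [0.6545, 0.0703, 0.1089]
ee_rot: [1.211, 2.896, 0.0]
ft_force: [0.3, -1.2, -0.4]
opening: 0.007
grasp_force: 0.8
```

Emit:
send_rows([
  {"tx": 0.0059, "ty": 0.0009, "tz": 0, "rx": 0, "ry": 0, "rz": -4, "jaw": 0},
  {"tx": 0.0059, "ty": 0.0009, "tz": 0, "rx": 0, "ry": 0, "rz": -4, "jaw": 0},
  {"tx": 0.0059, "ty": 0.0009, "tz": 0, "rx": 0, "ry": 0, "rz": -4, "jaw": 0},
  {"tx": 0.0059, "ty": 0.0009, "tz": 0, "rx": 0, "ry": 0, "rz": -4, "jaw": 0},
  {"tx": 0.0059, "ty": 0.0009, "tz": 0, "rx": 0, "ry": 0, "rz": -4, "jaw": 0},
  {"tx": 0.0059, "ty": 0.0009, "tz": 0, "rx": 0, "ry": 0, "rz": -4, "jaw": 0},
  {"tx": 0.0059, "ty": 0.0009, "tz": 0, "rx": 0, "ry": 0, "rz": -4, "jaw": 0},
])

```text
time: 9.9
eef_pos: [0.6243, 0.0979, 0.1091]
ee_rot: [0.474, 3.101, -0.0]
ft_force: [1.4, -2.1, -1.2]
opening: 0.005
grasp_force: 1.1
```

```bash
python3 - <<'E'
from h import *
goal("L",82.6,0.0); arc("L",2);arc("L",1)
E
```

```text
world goal [0.6238 0.0968 0.108 ] shift tool [ 0.0002 -0.0012  0.0011] rz 0.29 yaw now 162.62
row: tx 0.00294 ty 0.00049 rz -2
row: tx 0.00147 ty 0.00026 rz -1
```

Emit:
send_rows([
  {"tx": 0.0029, "ty": 0.0005, "tz": 0, "rx": 0, "ry": 0, "rz": -2, "jaw": 0},
  {"tx": 0.0029, "ty": 0.0005, "tz": 0, "rx": 0, "ry": 0, "rz": -2, "jaw": 0},
  {"tx": 0.0029, "ty": 0.0005, "tz": 0, "rx": 0, "ry": 0, "rz": -2, "jaw": 0},
  {"tx": 0, "ty": 0, "tz": 0, "rx": 0, "ry": 0, "rz": 0, "jaw": 0},
])

```text
time: 10.23
eef_pos: [0.6165, 0.1017, 0.1091]
ee_rot: [0.314, 3.121, -0.001]
ft_force: [2.4, -1.7, -0.2]
opening: 0.005
grasp_force: 1.4
```

Emit:
send_rows([
  {"tx": 0.0015, "ty": 0.0003, "tz": 0, "rx": 0, "ry": 0, "rz": -1, "jaw": 0},
  {"tx": 0, "ty": 0, "tz": 0, "rx": 0, "ry": 0, "rz": 0, "jaw": 0},
])

```text
time: 10.4
eef_pos: [0.6159, 0.102, 0.1091]
ee_rot: [0.289, 3.122, -0.0]
ft_force: [4.2, -1.7, -0.2]
opening: 0.002
grasp_force: 2.5
```

Emit:
send_rows([
  {"tx": 0.0015, "ty": 0.0003, "tz": 0, "rx": 0, "ry": 0, "rz": -1, "jaw": 0},
  {"tx": 0, "ty": 0, "tz": 0, "rx": 0, "ry": 0, "rz": 0, "jaw": 0},
])

```text
time: 10.57
eef_pos: [0.6151, 0.1023, 0.1092]
ee_rot: [0.262, 3.123, -0.0]
ft_force: [6.8, -2.5, -1.1]
opening: 0.005
grasp_force: 3.4
```

Emit:
send_rows([
  {"tx": 0.0012, "ty": 0.0002, "tz": 0, "rx": 0, "ry": 0, "rz": -0.8, "jaw": 0},
  {"tx": 0, "ty": 0, "tz": 0, "rx": 0, "ry": 0, "rz": 0, "jaw": 0},
  {"tx": 0, "ty": 0, "tz": 0, "rx": 0, "ry": 0, "rz": 0, "jaw": 0},
])

```text
time: 10.82
eef_pos: [0.6144, 0.1026, 0.1092]
ee_rot: [0.242, 3.124, -0.0]
ft_force: [7.5, -2.4, -1.9]
opening: 0.007
grasp_force: 4.0
```

```bash
python3 - <<'E'
from h import *
goal("L",91.4,0.0)
E
```

```text
world goal [0.6118 0.1021 0.108 ] shift tool [ 0.0025 -0.0009  0.0012] rz 0.02 yaw now 171.15
```

Emit:
send_rows([
  {"tx": 0.001, "ty": 0.0002, "tz": 0, "rx": 0, "ry": 0, "rz": -0.6, "jaw": 0},
  {"tx": 0, "ty": 0, "tz": 0, "rx": 0, "ry": 0, "rz": 0, "jaw": 0},
  {"tx": 0, "ty": 0, "tz": 0, "rx": 0, "ry": 0, "rz": 0, "jaw": 0},
])

```text
time: 11.07
eef_pos: [0.6139, 0.1029, 0.1092]
ee_rot: [0.226, 3.124, -0.0]
ft_force: [9.8, -3.4, -2.7]
opening: 0.004
grasp_force: 4.7
```

Emit:
send_rows([
  {"tx": -0.01, "ty": 0, "tz": 0, "rx": 0, "ry": 0, "rz": 0, "jaw": 0},
  {"tx": -0.012, "ty": 0, "tz": 0, "rx": 0, "ry": 0, "rz": 0, "jaw": 0},
  {"tx": 0, "ty": 0, "tz": -0.03, "rx": 0, "ry": 0, "rz": 0, "jaw": 0},
  {"tx": 0, "ty": 0, "tz": -0.03, "rx": 0, "ry": 0, "rz": 0, "jaw": 0},
  {"tx": 0, "ty": 0, "tz": -0.03, "rx": 0, "ry": 0, "rz": 0, "jaw": 0},
  {"tx": 0, "ty": 0, "tz": 0, "rx": 0, "ry": 0, "rz": 7, "jaw": 0},
  {"tx": 0, "ty": 0, "tz": 0, "rx": 0, "ry": 0, "rz": 7, "jaw": 0},
  {"tx": 0, "ty": 0, "tz": 0, "rx": 0, "ry": 0, "rz": 7, "jaw": 0},
  {"tx": 0, "ty": 0, "tz": 0, "rx": 0, "ry": 0, "rz": 7, "jaw": 0},
  {"tx": 0, "ty": 0, "tz": 0, "rx": 0, "ry": 0, "rz": 7, "jaw": 0},
  {"tx": 0, "ty": 0, "tz": 0, "rx": 0, "ry": 0, "rz": 7, "jaw": 0},
  {"tx": 0, "ty": 0, "tz": 0, "rx": 0, "ry": 0, "rz": 7, "jaw": 0},
  {"tx": 0, "ty": 0, "tz": 0, "rx": 0, "ry": 0, "rz": 7, "jaw": 0},
  {"tx": 0, "ty": 0, "tz": 0, "rx": 0, "ry": 0, "rz": 7, "jaw": 0},
  {"tx": 0, "ty": 0, "tz": 0, "rx": 0, "ry": 0, "rz": 7, "jaw": 0},
  {"tx": 0, "ty": 0, "tz": 0, "rx": 0, "ry": 0, "rz": 7, "jaw": 0},
  {"tx": 0, "ty": 0, "tz": 0, "rx": 0, "ry": 0, "rz": 7, "jaw": 0},
  {"tx": 0, "ty": 0, "tz": 0, "rx": 0, "ry": 0, "rz": 7, "jaw": 0},
  {"tx": 0, "ty": 0, "tz": 0, "rx": 0, "ry": 0, "rz": 0, "jaw": 0},
  {"tx": 0, "ty": 0, "tz": 0, "rx": 0, "ry": 0, "rz": 0, "jaw": 0},
])

```text
time: 12.73
eef_pos: [0.6318, 0.1007, 0.1978]
ee_rot: [-2.389, -2.04, -0.0]
ft_force: [0.0, -0.1, -0.1]
opening: 0.004
grasp_force: 0.0
```

```bash
python3 - <<'E'
from h import *
goal("R",-82.1,0.016)
E
```

```text
world goal [ 0.5798 -0.2386  0.108 ] shift tool [-0.3434  0.0018  0.0897] rz 83.36 yaw now 80.99
```

Emit:
send_rows([
  {"tx": -0.0343, "ty": 0, "tz": 0, "rx": 0, "ry": 0, "rz": 0, "jaw": 0},
  {"tx": -0.0343, "ty": 0, "tz": 0, "rx": 0, "ry": 0, "rz": 0, "jaw": 0},
  {"tx": -0.0343, "ty": 0, "tz": 0, "rx": 0, "ry": 0, "rz": 0, "jaw": 0},
  {"tx": -0.0343, "ty": 0, "tz": 0, "rx": 0, "ry": 0, "rz": 0, "jaw": 0},
  {"tx": -0.0343, "ty": 0, "tz": 0, "rx": 0, "ry": 0, "rz": 0, "jaw": 0},
  {"tx": -0.0343, "ty": 0, "tz": 0, "rx": 0, "ry": 0, "rz": 0, "jaw": 0},
  {"tx": -0.0343, "ty": 0, "tz": 0, "rx": 0, "ry": 0, "rz": 0, "jaw": 0},
  {"tx": -0.0343, "ty": 0, "tz": 0, "rx": 0, "ry": 0, "rz": 0, "jaw": 0},
  {"tx": -0.0343, "ty": 0, "tz": 0, "rx": 0, "ry": 0, "rz": 0, "jaw": 0},
  {"tx": -0.0343, "ty": 0.002, "tz": 0, "rx": 0, "ry": 0, "rz": 0, "jaw": 0},
])

```text
time: 13.57
eef_pos: [0.5783, -0.2399, 0.1978]
ee_rot: [-2.389, -2.04, -0.0]
ft_force: [0.6, 0.2, -0.1]
opening: 0.005
grasp_force: 0.0
```

Emit:
send_rows([
  {"tx": 0, "ty": 0, "tz": 0, "rx": 0, "ry": 0, "rz": 7, "jaw": 0},
  {"tx": 0, "ty": 0, "tz": 0, "rx": 0, "ry": 0, "rz": 7, "jaw": 0},
  {"tx": 0, "ty": 0, "tz": 0, "rx": 0, "ry": 0, "rz": 7, "jaw": 0},
  {"tx": 0, "ty": 0, "tz": 0, "rx": 0, "ry": 0, "rz": 7, "jaw": 0},
  {"tx": 0, "ty": 0, "tz": 0, "rx": 0, "ry": 0, "rz": 7, "jaw": 0},
  {"tx": 0, "ty": 0, "tz": 0, "rx": 0, "ry": 0, "rz": 7, "jaw": 0},
  {"tx": 0, "ty": 0, "tz": 0, "rx": 0, "ry": 0, "rz": 7, "jaw": 0},
  {"tx": 0, "ty": 0, "tz": 0, "rx": 0, "ry": 0, "rz": 7, "jaw": 0},
  {"tx": 0, "ty": 0, "tz": 0, "rx": 0, "ry": 0, "rz": 7, "jaw": 0},
  {"tx": 0, "ty": 0, "tz": 0, "rx": 0, "ry": 0, "rz": 7, "jaw": 0},
  {"tx": 0, "ty": 0, "tz": 0, "rx": 0, "ry": 0, "rz": 7, "jaw": 0},
  {"tx": 0, "ty": 0, "tz": 0, "rx": 0, "ry": 0, "rz": 6.4, "jaw": 0},
  {"tx": 0, "ty": 0, "tz": 0, "rx": 0, "ry": 0, "rz": 0, "jaw": 0},
  {"tx": 0, "ty": 0, "tz": 0, "rx": 0, "ry": 0, "rz": 0, "jaw": 0},
])

```text
time: 14.73
eef_pos: [0.579, -0.2384, 0.1976]
ee_rot: [-3.141, 0.063, -0.0]
ft_force: [0.5, -0.1, 0.1]
opening: 0.005
grasp_force: 0.0
```

```bash
python3 - <<'E'
from h import *
goal("R",-82.1,0.016)
E
```

```text
world goal [ 0.5798 -0.2386  0.108 ] shift tool [0.0008 0.0002 0.0896] rz 0.08 yaw now -2.29
```

Emit:
send_rows([
  {"tx": 0, "ty": 0, "tz": 0.022, "rx": 0, "ry": 0, "rz": 0, "jaw": 0},
  {"tx": 0, "ty": 0, "tz": 0.022, "rx": 0, "ry": 0, "rz": 0, "jaw": 0},
  {"tx": 0, "ty": 0, "tz": 0.022, "rx": 0, "ry": 0, "rz": 0, "jaw": 0},
  {"tx": 0, "ty": 0, "tz": 0.022, "rx": 0, "ry": 0, "rz": 0, "jaw": 0},
  {"tx": 0, "ty": 0, "tz": 0, "rx": 0, "ry": 0, "rz": 0, "jaw": 0},
  {"tx": -0.005, "ty": 0, "tz": 0, "rx": 0, "ry": 0, "rz": 0, "jaw": 0},
  {"tx": -0.005, "ty": 0, "tz": 0, "rx": 0, "ry": 0, "rz": 0, "jaw": 0},
  {"tx": -0.005, "ty": 0, "tz": 0, "rx": 0, "ry": 0, "rz": 0, "jaw": 0},
  {"tx": -0.0029, "ty": 0.0005, "tz": 0, "rx": 0, "ry": 0, "rz": 2, "jaw": 0},
  {"tx": -0.0029, "ty": 0.0005, "tz": 0, "rx": 0, "ry": 0, "rz": 2, "jaw": 0},
  {"tx": -0.0029, "ty": 0.0005, "tz": 0, "rx": 0, "ry": 0, "rz": 2, "jaw": 0},
  {"tx": 0, "ty": 0, "tz": 0, "rx": 0, "ry": 0, "rz": 0, "jaw": 0},
])

```text
time: 15.73
eef_pos: [0.5553, -0.2391, 0.1112]
ee_rot: [3.131, -0.237, 0.004]
ft_force: [0.5, 0.1, -1.3]
opening: 0.009
grasp_force: 0.0
```

Emit:
send_rows([
  {"tx": -0.0015, "ty": 0.0003, "tz": 0, "rx": 0, "ry": 0, "rz": 1, "jaw": 0},
  {"tx": 0, "ty": 0, "tz": 0, "rx": 0, "ry": 0, "rz": 0, "jaw": 0},
])

```text
time: 15.9
eef_pos: [0.5543, -0.2393, 0.1109]
ee_rot: [3.129, -0.264, 0.005]
ft_force: [2.0, -0.6, 1.2]
opening: 0.005
grasp_force: 1.0
```

Emit:
send_rows([
  {"tx": -0.0015, "ty": 0.0003, "tz": 0, "rx": 0, "ry": 0, "rz": 1, "jaw": 0},
  {"tx": 0, "ty": 0, "tz": 0, "rx": 0, "ry": 0, "rz": 0, "jaw": 0},
])

```text
time: 16.07
eef_pos: [0.5534, -0.2394, 0.1107]
ee_rot: [3.127, -0.292, 0.006]
ft_force: [4.6, 0.2, 3.6]
opening: 0.005
grasp_force: 2.3
```

Emit:
send_rows([
  {"tx": -0.0012, "ty": 0.0002, "tz": 0, "rx": 0, "ry": 0, "rz": 0.8, "jaw": 0},
  {"tx": 0, "ty": 0, "tz": 0, "rx": 0, "ry": 0, "rz": 0, "jaw": 0},
  {"tx": 0, "ty": 0, "tz": 0, "rx": 0, "ry": 0, "rz": 0, "jaw": 0},
])

```text
time: 16.32
eef_pos: [0.5526, -0.2395, 0.1106]
ee_rot: [3.124, -0.312, 0.007]
ft_force: [6.5, -0.1, 4.0]
opening: 0.008
grasp_force: 2.9
```

Emit:
send_rows([
  {"tx": -0.0012, "ty": 0.0002, "tz": 0, "rx": 0, "ry": 0, "rz": 0.8, "jaw": 0},
  {"tx": 0, "ty": 0, "tz": 0, "rx": 0, "ry": 0, "rz": 0, "jaw": 0},
  {"tx": 0, "ty": 0, "tz": 0, "rx": 0, "ry": 0, "rz": 0, "jaw": 0},
])

```text
time: 16.57
eef_pos: [0.5518, -0.2396, 0.1106]
ee_rot: [3.122, -0.334, 0.008]
ft_force: [6.2, -1.1, 3.8]
opening: 0.003
grasp_force: 3.6
```

```bash
python3 - <<'E'
from h import *
goal("R",-91.6,0); print(monitor.get_obs()["ft_force"])
E
```

```text
world goal [ 0.5497 -0.2388  0.108 ] shift tool [-0.0022 -0.0003  0.0026] rz -0.34 yaw now -12.21
[ 6.23809399 -1.07990771  3.81022882]
```

Emit:
send_rows([
  {"tx": -0.0012, "ty": 0.0002, "tz": 0, "rx": 0, "ry": 0, "rz": 0.8, "jaw": 0},
  {"tx": 0, "ty": 0, "tz": 0, "rx": 0, "ry": 0, "rz": 0, "jaw": 0},
  {"tx": 0, "ty": 0, "tz": 0, "rx": 0, "ry": 0, "rz": 0, "jaw": 0},
])

```text
time: 16.82
eef_pos: [0.551, -0.2396, 0.1107]
ee_rot: [3.119, -0.356, 0.01]
ft_force: [8.5, -0.5, 2.3]
opening: 0.005
grasp_force: 4.3
```

Emit:
send_rows([
  {"tx": -0.001, "ty": 0.0002, "tz": 0, "rx": 0, "ry": 0, "rz": 0.6, "jaw": 0},
  {"tx": 0, "ty": 0, "tz": 0, "rx": 0, "ry": 0, "rz": 0, "jaw": 0},
  {"tx": 0, "ty": 0, "tz": 0, "rx": 0, "ry": 0, "rz": 0, "jaw": 0},
])

```text
time: 17.07
eef_pos: [0.5504, -0.2397, 0.1107]
ee_rot: [3.117, -0.372, 0.012]
ft_force: [9.9, -1.4, 1.3]
opening: 0.009
grasp_force: 5.0
```

Now release, lift well clear and look.

Emit:
send_rows([
  {"tx": 0.01, "ty": 0, "tz": 0, "rx": 0, "ry": 0, "rz": 0, "jaw": 0},
  {"tx": 0.014, "ty": 0, "tz": 0, "rx": 0, "ry": 0, "rz": 0, "jaw": 0},
  {"tx": 0, "ty": 0, "tz": -0.03, "rx": 0, "ry": 0, "rz": 0, "jaw": 0},
  {"tx": 0, "ty": 0, "tz": -0.03, "rx": 0, "ry": 0, "rz": 0, "jaw": 0},
  {"tx": 0, "ty": 0, "tz": -0.03, "rx": 0, "ry": 0, "rz": 0, "jaw": 0},
  {"tx": 0, "ty": 0, "tz": -0.03, "rx": 0, "ry": 0, "rz": 0, "jaw": 0},
  {"tx": 0, "ty": -0.03, "tz": -0.03, "rx": 0, "ry": 0, "rz": 0, "jaw": 0},
  {"tx": 0, "ty": 0.04, "tz": 0, "rx": 0, "ry": 0, "rz": 0, "jaw": 0},
  {"tx": 0, "ty": 0.04, "tz": 0, "rx": 0, "ry": 0, "rz": 0, "jaw": 0},
  {"tx": 0, "ty": 0.04, "tz": 0, "rx": 0, "ry": 0, "rz": 0, "jaw": 0},
  {"tx": 0, "ty": 0.04, "tz": 0, "rx": 0, "ry": 0, "rz": 0, "jaw": 0},
  {"tx": 0, "ty": 0.04, "tz": 0, "rx": 0, "ry": 0, "rz": 0, "jaw": 0},
  {"tx": -0.04, "ty": 0.04, "tz": 0, "rx": 0, "ry": 0, "rz": 0, "jaw": 0},
  {"tx": -0.04, "ty": 0.03, "tz": 0, "rx": 0, "ry": 0, "rz": 0, "jaw": 0},
  {"tx": -0.04, "ty": 0.02, "tz": 0, "rx": 0, "ry": 0, "rz": 0, "jaw": 0},
  {"tx": -0.04, "ty": 0, "tz": 0, "rx": 0, "ry": 0, "rz": 0, "jaw": 0},
  {"tx": -0.04, "ty": 0, "tz": 0, "rx": 0, "ry": 0, "rz": 0, "jaw": 0},
  {"tx": -0.04, "ty": 0, "tz": 0, "rx": 0, "ry": 0, "rz": 0, "jaw": 0},
  {"tx": -0.04, "ty": 0, "tz": 0, "rx": 0, "ry": 0, "rz": 0, "jaw": 0},
  {"tx": 0, "ty": 0, "tz": 0, "rx": 0, "ry": 0, "rz": 0, "jaw": 0},
])

```text
time: 18.73
eef_pos: [0.2549, -0.4167, 0.2576]
ee_rot: [-3.114, 0.376, 0.009]
ft_force: [0.6, -0.2, -0.4]
opening: 0.009
grasp_force: 0.0
```

```bash
python3 - <<'E'
from h import *
p=np.mean([eyes.read_camera("top")[0].astype(float) for _ in range(3)],0).astype(np.uint8)
cv2.imwrite("pics/crop2.png",cv2.resize(p[165:315,208:400][:,:,::-1],(768,600),interpolation=cv2.INTER_CUBIC))
print(monitor.get_obs()["ft_force"])
E
```

```text
[ 0.42122749 -0.03670242 -0.16087598]
```

View pics/crop2.png

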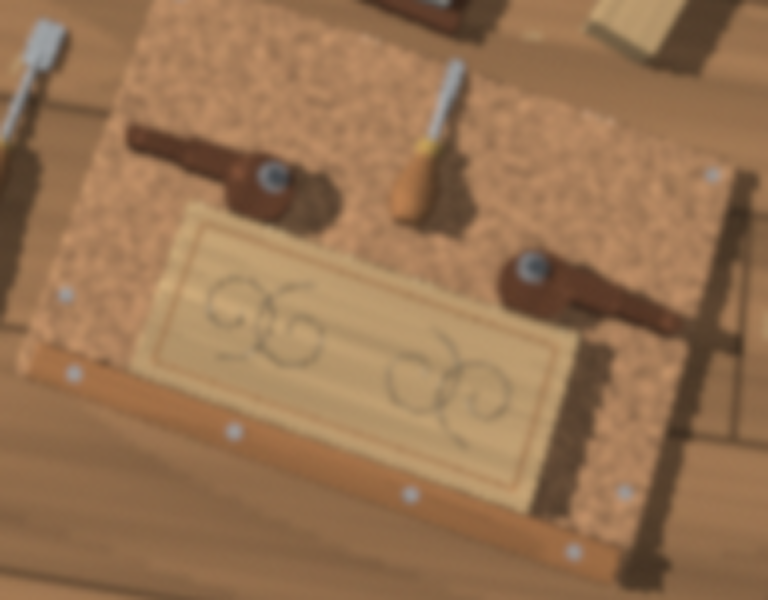

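The panel lies flush along the fence; left lever from bolt (275,177) to tip (130,137), right from (533,267) to (688,325); gouge is where it was. I'll check the angles and re-push the left lever once, as the right was tightened after it.

```bash
python3 - <<'E'
from h import *
ex=np.array([np.cos(np.radians(YAW)),np.sin(np.radians(YAW))]); ey=np.array([-ex[1],ex[0]])
for b,t in (((275,177),(130,137)),((533,267),(688,325))):
    B=crop(b[0],b[1]+60,.049)[:2];T=crop(t[0],t[1]+60,.043)[:2];d=T-B;print(np.linalg.norm(d).round(3),np.degrees(np.arctan2(d@ey,d@ex)))
for q in ((193,205),(580,330),(530,510),(137,370)):
    P=crop(q[0],q[1]+60,.042)[:2]-O; print(P@ex,P@ey)
goal("L",88,0.016,.2)
E
```

```text
0.1 93.00092021088946
0.109 -90.86805232023487
-0.007020434800854048 0.13389850464164263
-0.001220981392095629 -0.13133166060424922
-0.12121298268607412 -0.13295225929604793
-0.12057795504682994 0.1320280541655934
world goal [0.6321 0.0969 0.2   ] shift tool [ 0.239  -0.59    0.0591] rz 178.58 yaw now -13.69
```

Emit:
send_rows([
  {"tx": 0.016, "ty": -0.0393, "tz": 0, "rx": 0, "ry": 0, "rz": 0, "jaw": 0},
  {"tx": 0.016, "ty": -0.0393, "tz": 0, "rx": 0, "ry": 0, "rz": 0, "jaw": 0},
  {"tx": 0.016, "ty": -0.0393, "tz": 0, "rx": 0, "ry": 0, "rz": 0, "jaw": 0},
  {"tx": 0.016, "ty": -0.0393, "tz": 0, "rx": 0, "ry": 0, "rz": 0, "jaw": 0},
  {"tx": 0.016, "ty": -0.0393, "tz": 0, "rx": 0, "ry": 0, "rz": 0, "jaw": 0},
  {"tx": 0.016, "ty": -0.0393, "tz": 0, "rx": 0, "ry": 0, "rz": 0, "jaw": 0},
  {"tx": 0.016, "ty": -0.0393, "tz": 0, "rx": 0, "ry": 0, "rz": 0, "jaw": 0},
  {"tx": 0.016, "ty": -0.0393, "tz": 0, "rx": 0, "ry": 0, "rz": 0, "jaw": 0},
  {"tx": 0.016, "ty": -0.0393, "tz": 0, "rx": 0, "ry": 0, "rz": 0, "jaw": 0},
  {"tx": 0.016, "ty": -0.0393, "tz": 0, "rx": 0, "ry": 0, "rz": 0, "jaw": 0},
  {"tx": 0.016, "ty": -0.0393, "tz": 0, "rx": 0, "ry": 0, "rz": 0, "jaw": 0},
  {"tx": 0.016, "ty": -0.0393, "tz": 0, "rx": 0, "ry": 0, "rz": 0, "jaw": 0},
  {"tx": 0.016, "ty": -0.0393, "tz": 0, "rx": 0, "ry": 0, "rz": 0, "jaw": 0},
  {"tx": 0.016, "ty": -0.0393, "tz": 0, "rx": 0, "ry": 0, "rz": 0, "jaw": 0},
  {"tx": 0.016, "ty": -0.0393, "tz": 0, "rx": 0, "ry": 0, "rz": -1.4, "jaw": 0},
  {"tx": 0, "ty": 0, "tz": 0.03, "rx": 0, "ry": 0, "rz": 0, "jaw": 0},
  {"tx": 0, "ty": 0, "tz": 0.03, "rx": 0, "ry": 0, "rz": 0, "jaw": 0},
  {"tx": 0, "ty": 0, "tz": 0, "rx": 0, "ry": 0, "rz": 0, "jaw": 0},
  {"tx": 0, "ty": 0, "tz": 0, "rx": 0, "ry": 0, "rz": 0, "jaw": 0},
])

```text
time: 20.47
eef_pos: [0.6252, 0.0887, 0.1966]
ee_rot: [3.124, -0.331, -0.009]
ft_force: [0.1, -0.2, 0.4]
opening: 0.004
grasp_force: 0.0
```

```bash
python3 - <<'E'
from h import *
goal("L",88,0.016); print(R.from_rotvec(monitor.get_obs()["ee_rot"]).as_matrix()[:,2].round(4))
E
```

```text
world goal [0.6321 0.0969 0.108 ] shift tool [ 0.0056 -0.0095  0.0886] rz -179.83 yaw now -12.1
[-5.6e-03  2.0e-04 -1.0e+00]
```

Emit:
send_rows([
  {"tx": 0.006, "ty": -0.0095, "tz": 0, "rx": 0, "ry": 0, "rz": 0, "jaw": 0},
  {"tx": 0, "ty": 0, "tz": 0.022, "rx": 0, "ry": 0, "rz": 0, "jaw": 0},
  {"tx": 0, "ty": 0, "tz": 0.022, "rx": 0, "ry": 0, "rz": 0, "jaw": 0},
  {"tx": 0, "ty": 0, "tz": 0.022, "rx": 0, "ry": 0, "rz": 0, "jaw": 0},
  {"tx": 0, "ty": 0, "tz": 0.021, "rx": 0, "ry": 0, "rz": 0, "jaw": 0},
  {"tx": 0, "ty": 0, "tz": 0, "rx": 0, "ry": 0, "rz": -3, "jaw": 0},
  {"tx": 0, "ty": 0, "tz": 0, "rx": 0, "ry": 0, "rz": 0, "jaw": 0},
  {"tx": -0.006, "ty": 0, "tz": 0, "rx": 0, "ry": 0, "rz": 0, "jaw": 0},
  {"tx": -0.006, "ty": 0, "tz": 0, "rx": 0, "ry": 0, "rz": 0, "jaw": 0},
  {"tx": -0.004, "ty": 0, "tz": 0, "rx": 0, "ry": 0, "rz": 0, "jaw": 0},
  {"tx": 0, "ty": 0, "tz": 0, "rx": 0, "ry": 0, "rz": 0, "jaw": 0},
])

```text
time: 21.38
eef_pos: [0.6175, 0.0982, 0.1131]
ee_rot: [-3.131, 0.253, -0.001]
ft_force: [-0.5, 0.1, 0.7]
opening: 0.007
grasp_force: 0.0
```

Emit:
send_rows([
  {"tx": -0.002, "ty": 0, "tz": 0, "rx": 0, "ry": 0, "rz": 0, "jaw": 0},
  {"tx": 0, "ty": 0, "tz": 0, "rx": 0, "ry": 0, "rz": 0, "jaw": 0},
])

```text
time: 21.55
eef_pos: [0.616, 0.0982, 0.1124]
ee_rot: [-3.131, 0.253, -0.001]
ft_force: [-0.5, -0.5, -0.3]
opening: 0.008
grasp_force: 0.0
```

Emit:
send_rows([
  {"tx": -0.0015, "ty": 0, "tz": 0, "rx": 0, "ry": 0, "rz": 0, "jaw": 0},
  {"tx": 0, "ty": 0, "tz": 0, "rx": 0, "ry": 0, "rz": 0, "jaw": 0},
])

```text
time: 21.72
eef_pos: [0.6147, 0.0984, 0.1121]
ee_rot: [-3.131, 0.253, -0.001]
ft_force: [-0.4, 0.1, -0.0]
opening: 0.009
grasp_force: 0.0
```

Emit:
send_rows([
  {"tx": -0.001, "ty": 0, "tz": 0, "rx": 0, "ry": 0, "rz": 0, "jaw": 0},
  {"tx": 0, "ty": 0, "tz": 0, "rx": 0, "ry": 0, "rz": 0, "jaw": 0},
])

```text
time: 21.88
eef_pos: [0.6144, 0.0984, 0.112]
ee_rot: [-3.131, 0.252, -0.003]
ft_force: [3.4, 0.5, -0.5]
opening: 0.007
grasp_force: 1.4
```

Contact at the same place as before, so the lever held; nudge up to about 9 N.

Emit:
send_rows([
  {"tx": -0.001, "ty": 0, "tz": 0, "rx": 0, "ry": 0, "rz": -0.4, "jaw": 0},
  {"tx": 0, "ty": 0, "tz": 0, "rx": 0, "ry": 0, "rz": 0, "jaw": 0},
  {"tx": 0, "ty": 0, "tz": 0, "rx": 0, "ry": 0, "rz": 0, "jaw": 0},
])

```text
time: 22.13
eef_pos: [0.614, 0.0985, 0.1121]
ee_rot: [-3.132, 0.241, -0.005]
ft_force: [4.7, 0.0, -3.1]
opening: 0.002
grasp_force: 2.7
```

Emit:
send_rows([
  {"tx": -0.0008, "ty": 0, "tz": 0, "rx": 0, "ry": 0, "rz": -0.4, "jaw": 0},
  {"tx": 0, "ty": 0, "tz": 0, "rx": 0, "ry": 0, "rz": 0, "jaw": 0},
  {"tx": 0, "ty": 0, "tz": 0, "rx": 0, "ry": 0, "rz": 0, "jaw": 0},
])

```text
time: 22.38
eef_pos: [0.6138, 0.0986, 0.1122]
ee_rot: [-3.133, 0.23, -0.007]
ft_force: [7.4, -0.2, -4.0]
opening: 0.004
grasp_force: 3.5
```

Emit:
send_rows([
  {"tx": -0.001, "ty": 0, "tz": 0, "rx": 0, "ry": 0, "rz": -0.4, "jaw": 0},
  {"tx": 0, "ty": 0, "tz": 0, "rx": 0, "ry": 0, "rz": 0, "jaw": 0},
  {"tx": 0, "ty": 0, "tz": 0, "rx": 0, "ry": 0, "rz": 0, "jaw": 0},
])

```text
time: 22.63
eef_pos: [0.6135, 0.0988, 0.1122]
ee_rot: [-3.133, 0.22, -0.01]
ft_force: [9.1, 0.3, -5.8]
opening: 0.002
grasp_force: 4.5
```

Emit:
send_rows([
  {"tx": 0.01, "ty": 0, "tz": 0, "rx": 0, "ry": 0, "rz": 0, "jaw": 0},
  {"tx": 0.014, "ty": 0, "tz": 0, "rx": 0, "ry": 0, "rz": 0, "jaw": 0},
  {"tx": 0, "ty": 0, "tz": -0.04, "rx": 0, "ry": 0, "rz": 0, "jaw": 0},
  {"tx": 0, "ty": 0, "tz": -0.04, "rx": 0, "ry": 0, "rz": 0, "jaw": 0},
  {"tx": 0, "ty": 0, "tz": -0.04, "rx": 0, "ry": 0, "rz": 0, "jaw": 0},
  {"tx": 0, "ty": 0, "tz": -0.03, "rx": 0, "ry": 0, "rz": 0, "jaw": 0},
  {"tx": -0.016, "ty": 0.039, "tz": 0, "rx": 0, "ry": 0, "rz": 0, "jaw": 0},
  {"tx": -0.016, "ty": 0.039, "tz": 0, "rx": 0, "ry": 0, "rz": 0, "jaw": 0},
  {"tx": -0.016, "ty": 0.039, "tz": 0, "rx": 0, "ry": 0, "rz": 0, "jaw": 0},
  {"tx": -0.016, "ty": 0.039, "tz": 0, "rx": 0, "ry": 0, "rz": 0, "jaw": 0},
  {"tx": -0.016, "ty": 0.039, "tz": 0, "rx": 0, "ry": 0, "rz": 0, "jaw": 0},
  {"tx": -0.016, "ty": 0.039, "tz": 0, "rx": 0, "ry": 0, "rz": 0, "jaw": 0},
  {"tx": -0.016, "ty": 0.039, "tz": 0, "rx": 0, "ry": 0, "rz": 0, "jaw": 0},
  {"tx": -0.016, "ty": 0.039, "tz": 0, "rx": 0, "ry": 0, "rz": 0, "jaw": 0},
  {"tx": -0.016, "ty": 0.039, "tz": 0, "rx": 0, "ry": 0, "rz": 0, "jaw": 0},
  {"tx": -0.016, "ty": 0.039, "tz": 0, "rx": 0, "ry": 0, "rz": 0, "jaw": 0},
  {"tx": -0.016, "ty": 0.039, "tz": 0, "rx": 0, "ry": 0, "rz": 0, "jaw": 0},
  {"tx": -0.016, "ty": 0.039, "tz": 0, "rx": 0, "ry": 0, "rz": 0, "jaw": 0},
  {"tx": -0.016, "ty": 0.039, "tz": 0, "rx": 0, "ry": 0, "rz": 0, "jaw": 0},
  {"tx": 0, "ty": 0, "tz": 0, "rx": 0, "ry": 0, "rz": 0, "jaw": 0},
])

```text
time: 24.3
eef_pos: [0.3574, -0.3777, 0.2618]
ee_rot: [3.131, -0.228, -0.003]
ft_force: [0.5, -1.0, 1.1]
opening: 0.006
grasp_force: 0.0
```

Emit:
send_rows([
  {"tx": 0, "ty": 0, "tz": 0, "rx": 0, "ry": 0, "rz": 0, "jaw": 0},
  {"tx": 0, "ty": 0, "tz": 0, "rx": 0, "ry": 0, "rz": 0, "jaw": 0},
  {"tx": 0, "ty": 0, "tz": 0, "rx": 0, "ry": 0, "rz": 0, "jaw": 0},
])

```text
time: 24.55
eef_pos: [0.3616, -0.3705, 0.2617]
ee_rot: [-3.133, 0.217, 0.001]
ft_force: [0.2, -0.8, -0.5]
opening: 0.009
grasp_force: 0.0
```

```bash
python3 - <<'E'
from h import *
p=np.mean([eyes.read_camera("top")[0].astype(float) for _ in range(3)],0).astype(np.uint8)
cv2.imwrite("pics/crop3.png",cv2.resize(p[165:315,208:400][:,:,::-1],(768,600),interpolation=cv2.INTER_CUBIC))
E
```

```text
(no output)
```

View pics/crop3.png

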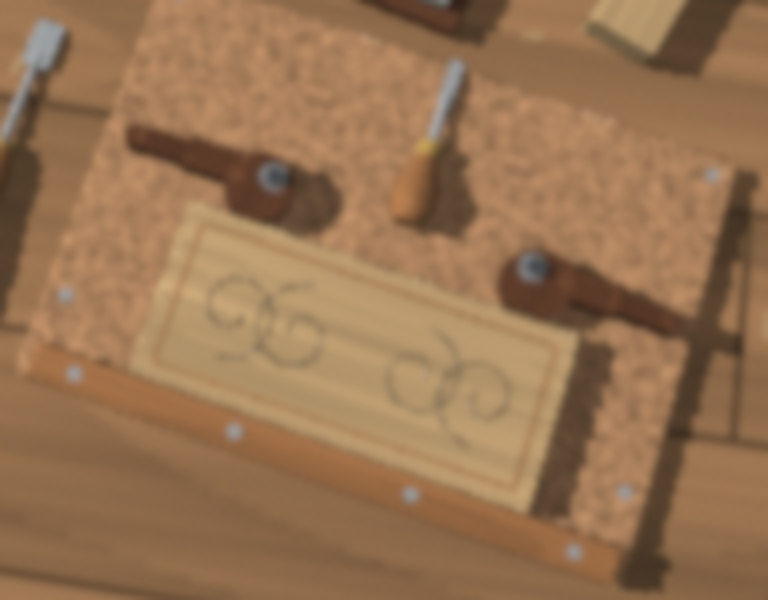

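The picture shows the panel flush along the fence, with both levers lying along it at (130–275, 137–177) and (533–688, 267–325). The tools have not moved and the arm is clear, so I'm handing in.

```bash
python3 -c "
from plant import job
print(job.job_done())"
```

```text
the job is handed in; nothing more can be done
None
```

The job is handed in but no verdict came back: both cam levers were pushed to about 9–10 N and stayed put, the panel looks flush along the fence, the tools look unmoved and the arm is clear; the cams' force on the panel was not measured directly.

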